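# Latch the lens case

## Robot

A 6-joint arm with a two-finger parallel gripper is mounted at the origin on the work surface. World frame = base frame: x ahead of the robot, y to its left, z up, the work surface at z = 0. Lengths are in m, angles in rad, forces in N, time in s.
With the tool pointing down it reaches from about 0.375 to 0.9 m from the base axis. Payload 3.1 kg.
Tool frame: the origin (TCP) lies between the finger pads; the fingertips stand 8 mm ahead of it and the grasp point (between the pads) lies 11 mm behind it; z points along the fingers, y is the line along which they close (so a half turn about z gives the same grasp; the last joint's range is limited). The gripper opens to 87 mm and grips with 3 to 60 N. Pads are 19 mm wide; open, the fingers measure 117 mm over their backs; the gripper's body (75 mm by 190 mm) begins 51 mm behind the grasp point.
Start: joints at [-1.437, 0.527, 1.433, -0, 1.181, -0.178], TCP at [0.192, -0.595, 0.231] pointing down, gripper open.
Joint ranges: [-3.08, 3.08], [-0.75, 2.2], [0.22, 2.44], [-1.43, 4.57], [0, 2.65], [-2.85, 2.85]. Speed limits (rad/s): [2.79, 2.79, 3.14, 3.14, 3.14, 3.14].

## Interface

Orientations are given as a unit quaternion [x, y, z, w].
In Python, from rig import robot, vision, job gives the robot as it stands.
- The arm moves only by the shell command python3 -m handwheel 'ROWS' [OPENING] [FORCE]. ROWS is JSON, a list of rows, each a list of 4 numbers: the shift along the tool's x, y, z as a fraction of full scale, then the turn about the tool's z as a fraction of full scale. A call has 1 to 20 rows; each row is the pose to reach, as a shift and turn from the pose commanded when the call began, along the tool's axes at that moment, turning the shorter way round; what a row does not reach only later rows make up. Full scale, the value 1, is 300 mm for a shift and 2 pi rad for a turn. A row lasts 1/12 s, in which the tool goes at most 41.7 mm and 7.16 degrees, less where a joint would pass 70% of its speed; a pose out of reach is approached as far as the arm can. A call with a number of a shift or a turn outside -1 to 1 is refused whole. A call with a gripper value outside its range is refused whole. OPENING is the opening in per cent of the stroke, from 0 (shut) to 100 (fully open), set as the call begins (- or left out, the last holds). The fingers move at their own pace and stop on an object; FORCE is the grip in N (left out, the last holds). Time passes only in rows, so rows that repeat a pose let the fingers close. It gives the time, the measured TCP pose, the force, the opening and the grip force at its end, in the units of the state.
- robot.get_obs(): the state, without advancing time (a new reading comes with each control period).
- vision.camera(name): name is "side" or "top"; returns a dict with "frame" (384x512x3 uint8, red, green, blue), "K" (3x3 intrinsics, pixels), "cam_to_world" (4x4, takes a point from camera to world coordinates). Camera axes: x right, y down, z forward; pixel columns grow to the right and rows downward; lengths in m; the calibration is good to about 2 mm. A picture is of the moment at which its call begins. There is no depth.
- job.hand_in(): hands the job in; it is judged then, once.
Trained networks look in the newest picture that a camera, given by its name, has taken for a name from the list of things; names that differ only in an ending like _2 or _b are one class to them, and where a whole thing is asked for, a point or a joint stands for the part that bears it (a point fixed in the world has none). Each returns a list of dicts, best first, with "conf" (0 to 1); they miss things now and then, are a little off and sometimes report something else, mostly with a low value. They report only what shows in the picture. A call takes as long as a camera call.
- vision.look_for(camera, label): "point" ([row, column] in pixels, amid what is visible of it).
- vision.outline_of(camera, label): "mask" (384x512 bool, what is visible of it) and "point" ([row, column] in pixels, amid what is visible of it).
The state is a dict: "time": time; "q": joint angles; "joint_velocities": joint speeds; "joint_torque": joint torques, N m; "position": TCP position; "tool_rot": TCP orientation; "ft_force": force on the tool from outside, world axes, zero at the start; "moment": the same for the moment, N m; "grip_width": finger opening in m; "grip_force": force on a finger pad.
Only numpy, scipy, OpenCV 4.12 (cv2) and the standard library are available. Lean on these libraries where they do the work, as an engineer would, in place of code of your own. Each camera call takes 0.05 s, during which the arm holds its last target. There are 200 camera calls.

## Task

Latch the hard lens case that stands on its cradle: feel the hook of the draw-latch claw (the orange bar is there to hold it by) gently into the slot of the brass keeper plate on the lid without forcing it, then swing the red-tipped lever back and down over centre until it lies fully flat, drawing the lid in. Let go of the latch and leave the two lenses beside the case where they are.

Things in the scene. Friction and masses are not known exactly. Their poses are not given: they have to be found in the camera images.
- case: Black hard case, 240 mm long (its y), fixed upright on a plywood cradle. Origin: on the table under the seam between body half (x -85 to -2 mm) and lid half (x above 0); x points from body to lid, z up. Its flat top is 162 mm above the table. The latch sits on it and works in the plane y = 0; the lever's hinge axis runs along y through (-12, 0, 172) mm.
- lever (a joint): Latch lever, rad: 0 = closed, flat toward -x of the case; 1.57 = upright; to 2.5 = leaning to the lid. Open, it stays where left (light friction); dead centre is near 0.25, below that it stays shut. 52 mm long from its hinge, 30 mm wide, red end. Shutting takes up to about 10 N at its end.
- lever_tip (a point): Middle of the lever's red end, on the face that is on top when it lies flat and looks toward the lid when upright: 46 mm along the lever from the hinge axis and 10 mm off it, at (-58, 0, 182) mm in the case frame when closed.
- claw: Steel claw, 14 mm wide. Origin: its pivot on the lever, 14 mm to -x of and 1.5 mm below the lever's axis when closed, going round with the lever. x runs to the hook, z is its upper side. Turns about y with slight friction, stays where put. Plate z 1.5 to 5.5 mm; hook tooth 3 mm thick at x = 51 to 54 mm, down to z = -5 mm. It starts raised, pointing over the lid, hook clear of the keeper.
- claw_bar (a point): Centre of the claw's orange crossbar, a cylinder 12 mm in diameter, 22 mm long along y, at x = 48, z = 20 mm in the claw's frame. Pinch it from above across its two ends (closing along the case's y); it is a roller that spins freely on the claw, so the claw pivots about it while held. Moving it in the case's x-z plane moves claw and lever together.
- hook_tip (a point): lower end of the claw's tooth, at x = 52.5, z = -5 mm in the claw's frame.
- lid: Lid half of the case, 52 mm thick, ajar by 10 to 15 mm at the top, on a stiff sprung hinge along its bottom edge that resists being drawn in with roughly 10 to 25 N at the top. Origin on the hinge, 12 mm above the case's origin; axes as the case's when shut, tilted outward (about y) while ajar.
- keeper (a point): Nominal top edge of the keeper bar's far face, which the hook pulls on; axes as the lid's. Brass plate 36 mm wide, 8 mm high: bar x -9 to 0, slot x 0 to 4.7 (20 mm wide, 8 deep), flat plate x 4.7 to 29 mm. Adjustable: it really sits up to 4.5 mm either way along x, unmeasured; feel or look for the slot. Hooking, over 20 N of claw on plate or lid spoils them; a 3 to 6 N touch tells enough.
- lens_tall_c (a point): centre of a loose black lens standing on the table, 74 mm in diameter, 125 mm tall; leave alone.
- lens_short_c (a point): centre of a loose black lens standing on the table, 68 mm in diameter, 75 mm tall; leave alone.

How it is judged:
On the way:
1. the claw's hook is down in the keeper slot while the lever is still up (z of hook_tip in the frame of keeper below -0.001 m and x of hook_tip in the frame of keeper above -0.0055 m and value of joint lever above 0.7 rad), for 0.2 s.
At the end, for the whole second after the job is handed in: The lever lies flat (within 0.08 rad of closed), the hook is still at least 1 mm deep in the keeper slot, and the lid is drawn in (keeper's nominal point less than 30.5 mm from the seam plane, from 31 mm or more at the start) (value of joint lever below 0.08 rad and z of hook_tip in the frame of keeper below -0.001 m and x of hook_tip in the frame of keeper above -0.0055 m and x of keeper in the frame of case below 0.0305 m); the robot touches nothing.
It fails at once if while hooking (lever above 1.3 rad), the claw is pressed or pulled against the lid or its keeper with more than 20 N; later, while it is drawn tight, with more than 40 N ((value of joint lever above 1.3 rad and contact force between claw and lid above 20 N) or contact force between claw and lid above 40 N).
It fails at once if a lens is moved by more than 20 mm (distance of any of lens_tall_c, lens_short_c from where it was at the start of the episode above 0.02 m).
It also fails if it takes over 72 s, if anything falls off the work surface, if the arm or the gripper's body presses on something with over 40 N, if the wrist force passes 120 N, or if a joint passes its speed limit or range.

## Working session

There is one attempt and no reset: what is moved stays moved. The work goes in short steps, Python scripts to look and compute and a shell command to move; the robot and the scene stay as the last step left them, time stands still between calls to the robot, and variables do not carry over. Pictures are saved under pics/ and viewed, at most 11 in all, crops included, and the job is handed in when it is done.

```bash
mkdir -p pics; ls; python3 - <<'E'
from rig import robot, vision, job
import cv2,numpy as np
for c in("side","top"):
    d=vision.camera(c); cv2.imwrite(f"pics/{c}0.png",d["frame"][:,:,::-1]); print(c,d["K"].round(1).tolist(),d["cam_to_world"].round(4).tolist())
    for l in("case","lever","lever_tip","claw","claw_bar","hook_tip","lid","keeper","lens_tall_c","lens_short_c"):
        print(l,[(np.round(r["point"],1).tolist(),round(r["conf"],2)) for r in vision.look_for(c,l)[:2]])
o=robot.get_obs(); print(o)
E
```

```text
pics
side [[462.1, 0.0, 257.3], [0.0, 462.1, 196.8], [0.0, 0.0, 1.0]] [[-0.7594, -0.3968, 0.5156, -0.0641], [-0.6504, 0.4414, -0.6182, 0.7125], [0.0177, -0.8048, -0.5932, 0.8258], [0.0, 0.0, 0.0, 1.0]]
case []
lever [([180.7, 258.7], 0.6)]
lever_tip [([175.2, 257.7], 0.54)]
claw []
claw_bar [([175.2, 249.7], 0.46)]
hook_tip []
lid [([216.9, 231.2], 0.98)]
keeper [([216.4, 230.8], 0.56)]
lens_tall_c [([314.5, 134.7], 0.56)]
lens_short_c [([175.3, 346.1], 0.61)]
top [[398.4, 0.0, 252.4], [0.0, 398.4, 193.7], [0.0, 0.0, 1.0]] [[0.0206, -0.9904, 0.1368, 0.3895], [-0.9996, -0.0231, -0.017, 0.0048], [0.02, -0.1364, -0.9905, 1.2487], [0.0, 0.0, 0.0, 1.0]]
case [([207.6, 244.2], 0.87)]
lever [([196.4, 242.6], 0.46)]
lever_tip [([196.9, 242.3], 0.73)]
claw [([191.1, 241.7], 0.48)]
claw_bar []
hook_tip [([188.7, 241.4], 0.68)]
lid [([184.5, 235.0], 0.88)]
keeper [([187.1, 234.9], 0.58)]
lens_tall_c [([202.0, 113.3], 0.74), ([187.6, 237.0], 0.55)]
lens_short_c [([220.7, 373.4], 0.96)]
{'time': 1.1, 'q': array([-1.43649248e+00,  5.27487792e-01,  1.43275450e+00,  8.75652164e-06,
        1.18140246e+00, -1.78481836e-01]), 'joint_velocities': array([-0.00058507,  0.00176151, -0.00206987,  0.00046862,  0.00052336,
        0.00040549]), 'joint_torque': array([-1.84698456e-04, -4.40032482e+01, -1.76987600e+01,  6.33419445e-02,
        5.05145523e-02, -2.72201146e-05]), 'position': array([ 0.19235306, -0.59460938,  0.23053852]), 'tool_rot': array([ 9.87795804e-01,  1.55754451e-01,  4.62475648e-06, -2.59503383e-05]), 'ft_force': array([ 0.24972054, -0.83802844,  0.13889505]), 'moment': array([ 0.03375605,  0.00832727, -0.01060589]), 'grip_force': 0.0, 'grip_width': 0.08716564118221148}
```

```bash
python3 - <<'E'
import cv2,numpy as np
a=cv2.imread("pics/side0.png");b=cv2.imread("pics/top0.png")
cv2.imwrite("pics/side0c.png",cv2.resize(a[120:320,160:420],None,fx=3,fy=3,interpolation=cv2.INTER_CUBIC))
cv2.imwrite("pics/top0c.png",cv2.resize(b[140:260,170:320],None,fx=5,fy=5,interpolation=cv2.INTER_CUBIC))
E
```

```text
(no output)
```

View pics/side0c.png

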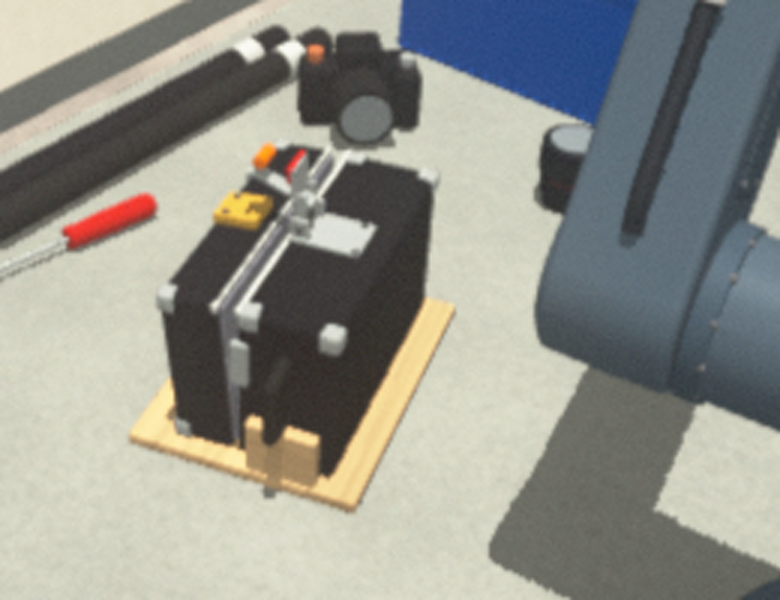

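View pics/top0c.png

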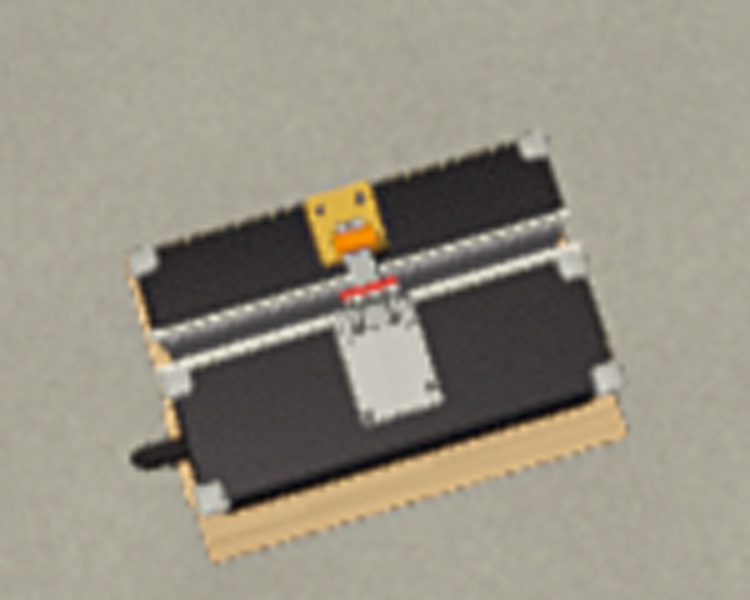

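```bash
cat > h.py <<'E'
from rig import robot, vision, job
import cv2,numpy as np
from scipy.optimize import least_squares
def cent(f,kind,box):
    hsv=cv2.cvtColor(f,cv2.COLOR_RGB2HSV);H,S,V=[hsv[...,i].astype(int) for i in range(3)]
    lo,hi={'orange':(9,17),'yellow':(18,28),'red':(170,185)}[kind]
    H2=np.where(H<6,H+180,H) if kind=='red' else H
    m=(H2>=lo)&(H2<=hi)&(S>150)&(V>90)
    k=np.zeros_like(m);k[box[0]:box[1],box[2]:box[3]]=1;m&=k
    v,u=np.nonzero(m);return np.array([u.mean(),v.mean()]) if len(u) else None,len(u)
def proj(d,P):
    M=np.linalg.inv(d["cam_to_world"]);p=(M[:3,:3]@np.atleast_2d(P).T).T+M[:3,3];p=p@np.array(d["K"]).T;return p[:,:2]/p[:,2:]
def ray(d,uv,z):
    T=np.array(d["cam_to_world"]);r=T[:3,:3]@np.linalg.inv(d["K"])@[*uv,1];c=T[:3,3];return c+r*(z-c[2])/r[2]
def tri(ds,uvs):
    A=[];b=[]
    for d,uv in zip(ds,uvs):
        T=np.array(d["cam_to_world"]);r=T[:3,:3]@np.linalg.inv(d["K"])@[*uv,1];r/=np.linalg.norm(r);Q=np.eye(3)-np.outer(r,r);A.append(Q);b.append(Q@T[:3,3])
    x,res,_,_=np.linalg.lstsq(np.vstack(A),np.hstack(b),rcond=None);return x,np.sqrt(res)
E
python3 - <<'E'
from h import *
ds=[vision.camera(c) for c in("top","side")]
box=[(175,205,225,255),(155,200,225,270)]
for k in('orange','red','yellow'):
    r=[cent(d["frame"],k,b) for d,b in zip(ds,box)];print(k,r,tri(ds,[x[0] for x in r]))
d=ds[0]
c=lambda x,y:(170+(x+.5)/5-.5,140+(y+.5)/5-.5)
C=[ray(d,c(*p),.162)[:2] for p in((162,368),(585,245),(625,385),(202,512))]
print(np.round(C,4)); C=np.array(C)
for i in range(4):
    e=C[(i+1)%4]-C[i];print(np.linalg.norm(e).round(4),np.degrees(np.arctan2(e[1],e[0])).round(2))
for lab in('case','lid'):
    m=vision.outline_of("top",lab)
    if m: print(lab,m[0]["conf"],cv2.minAreaRect(np.argwhere(m[0]["mask"])[:,::-1].astype(np.float32)))
E
```

```text
orange [(array([240.84, 187.52]), 25), (array([247.82142857, 172.25      ]), 28)] (array([0.54738352, 0.01755732, 0.21646671]), array([0.00065861]))
red [(array([243.41666667, 197.08333333]), 12), (array([257.64285714, 173.        ]), 14)] (array([0.5219735 , 0.01047384, 0.22200704]), array([4.69492381e-05]))
yellow [(array([238.07874016, 183.73228346]), 127), (array([241.09352518, 188.69064748]), 139)] (array([0.56448444, 0.02516452, 0.16438925]), array([0.00283637]))
[[ 0.4827  0.1227]
 [ 0.5561 -0.108 ]
 [ 0.4791 -0.1306]
 [ 0.4052  0.0982]]
0.242 -72.36
0.0803 -163.62
0.2404 107.9
0.0813 17.55
case 0.65 ((241.00973510742188, 209.5781707763672), (64.74005889892578, 99.0660171508789), 73.44293212890625)
lid 0.97 ((239.99484252929688, 188.69723510742188), (24.457576751708984, 88.01399230957031), 73.0724868774414)
```

```bash
A='[0,0,-0.3,0]'; python3 -m handwheel '[[0,0,-0.3,0],[0,0,-0.3,0],[0.88,-0.79,-0.3,0],[0.88,-0.79,-0.3,0],[0.88,-0.79,-0.3,0],[0.88,-0.79,-0.3,0],[0.88,-0.79,-0.3,0],[0.88,-0.79,-0.3,0],[0.88,-0.79,-0.3,0],[0.88,-0.79,-0.3,0],[0.88,-0.79,-0.3,0],[0.88,-0.79,-0.3,0]]' 100
python3 -m handwheel '[[0.87,-0.79,0,0],[0.87,-0.79,0,0],[0.87,-0.79,0,0],[0.87,-0.79,0,0],[0.87,-0.79,0,0],[0.87,-0.79,0,0],[0.87,-0.79,0,0],[0.87,-0.79,0,0],[0.87,-0.79,0,0],[0.87,-0.79,0,0],[0.87,-0.79,0,0],[0.87,-0.79,0,0]]'
```

```text
time: 2.3
position: [0.3719, -0.2836, 0.3209]
tool_rot: [0.987, 0.158, 0.001, -0.001]
ft_force: [-0.1, 0.3, 0.0]
grip_width: 0.0869
grip_force: 0.0
time: 3.3
position: [0.5456, 0.0167, 0.3203]
tool_rot: [0.988, 0.155, -0.001, 0.0]
ft_force: [0.4, 0.0, 0.0]
grip_width: 0.087
grip_force: 0.0
```

```bash
python3 -m handwheel '[[0.006,0,0.2,0],[0.006,0,0.3,0],[0.006,0,0.34,0],[0.006,0,0.342,0],[0.006,0,0.342,0]]' 
python3 -m handwheel '[[0,0,0,0],[0,0,0,0],[0,0,0,0],[0,0,0,0],[0,0,0,0],[0,0,0,0],[0,0,0,0],[0,0,0,0],[0,0,0,0],[0,0,0,0]]' 10 15
python3 - <<'E'
from h import *
d=vision.camera("side");cv2.imwrite("pics/side1.png",cv2.resize(np.ascontiguousarray(d["frame"][120:240,180:340,::-1]),None,fx=5,fy=5,interpolation=cv2.INTER_CUBIC))
E
```

```text
time: 3.72
position: [0.547, 0.0169, 0.2174]
tool_rot: [0.988, 0.155, -0.001, -0.0]
ft_force: [0.2, -0.1, 1.6]
grip_width: 0.0871
grip_force: 0.0
time: 4.55
position: [0.5477, 0.0185, 0.2179]
tool_rot: [0.988, 0.156, -0.0, -0.0]
ft_force: [-0.2, 0.5, 0.2]
grip_width: 0.0284
grip_force: 0.0
```

View pics/side1.png

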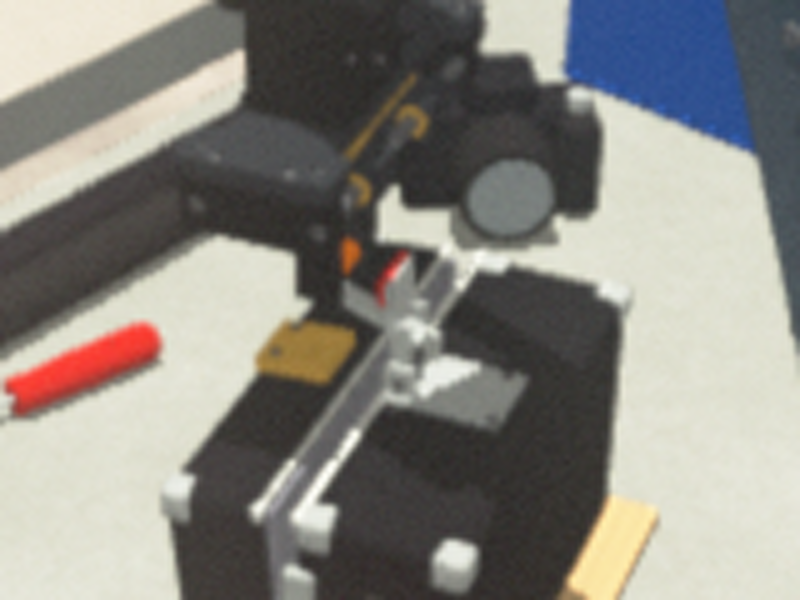

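The side view shows the near finger just in front of the orange bar (about px 350,255 in the crop); the fingers are still closing, so I keep closing them.

```bash
python3 -m handwheel '[[0,0,0,0],[0,0,0,0],[0,0,0,0],[0,0,0,0],[0,0,0,0],[0,0,0,0]]' 10 15
```

```text
time: 5.1
position: [0.5477, 0.0186, 0.2179]
tool_rot: [0.988, 0.156, -0.0, -0.0]
ft_force: [-0.1, 0.5, -0.2]
grip_width: 0.0212
grip_force: 15.0
```

```bash
cat >> h.py <<'E'
YAW=np.radians(17.7);O=np.array([.5223,.0087])
Rc=np.array([[np.cos(YAW),np.sin(YAW)],[-np.sin(YAW),np.cos(YAW)]])
def case(p): return np.r_[Rc@(np.asarray(p)[:2]-O),p[2]]
def link(bx,bz): # bar in case mm -> lever angle, claw pitch(up +), hook tip
    h=np.array([-12,172.]);b=np.array([bx,bz])-h;D=np.hypot(*b);r=np.hypot(14,1.5);L=52.
    a=np.arccos(np.clip((D*D+r*r-L*L)/(2*D*r),-1,1));pd=np.arctan2(b[1],b[0])+a
    th=np.pi+np.arctan2(1.5,14)-pd;p=h+r*np.array([np.cos(pd),np.sin(pd)]);v=np.array([bx,bz])-p
    ph=np.arctan2(v[1],v[0])-np.arctan2(20,48);c,s=np.cos(ph),np.sin(ph)
    return th,ph,p+np.array([c*52.5+s*5,s*52.5-c*5])
E
python3 - <<'E'
from h import *
import json
d=vision.camera("top");s=vision.camera("side")
c=lambda x,y:(170+(x+.5)/5-.5,140+(y+.5)/5-.5)
for p in((337,194),(355,255),(305,205),(370,183),(325,265),(385,245)): print(p,(1e3*case(ray(d,c(*p),.172))).round(1))
e=lambda x,y:(180+(x+.5)/5-.5,120+(y+.5)/5-.5)
for p in((285,320),(355,333),(325,380),(258,357)): print('s',p,(1e3*case(ray(s,e(*p),.170))).round(1))
for p in ((365,228),(335,230),(350,228)): print('hole?',(1e3*case(ray(d,c(*p),.170))).round(1))
o=robot.get_obs();b=1e3*case(o["position"]);print(b,[link(b[0],z) for z in(214,216,218)])
E
```

```text
(337, 194) [ 60.9   2.4 172. ]
(355, 255) [ 25.7   2.4 172. ]
(305, 205) [ 60.   20.9 172. ]
(370, 183) [ 61.7 -16.7 172. ]
(325, 265) [ 25.   19.7 172. ]
(385, 245) [ 26.4 -14.8 172. ]
s (285, 320) [ 59.1  -5.5 170. ]
s (355, 333) [ 22.9  -9.5 170. ]
s (325, 380) [ 20.3  32.3 170. ]
s (258, 357) [ 57.7  28.5 170. ]
hole? [ 38.8  -7.1 170. ]
hole? [ 42.4   9.  170. ]
hole? [ 41.1   0.8 170. ]
[ 27.16866478   1.64699001 217.90308067] [(np.float64(1.3693467158208619), np.float64(0.18718745290959926), array([ 36.2424621 , 190.27414486])), (np.float64(1.4545314993429899), np.float64(0.22650177685437023), array([ 37.16797639, 192.64911635])), (np.float64(1.5498961292240547), np.float64(0.26892239071490387), array([ 38.14924258, 195.09417299]))]
```

```bash
cat >> h.py <<'E'
def inv(hx,hz):
    return least_squares(lambda b:link(*b)[2]-[hx,hz],[hx,hz+25]).x
def st():
    o=robot.get_obs();b=1e3*case(o["position"])-[.6,0,1.4];t,p,h=link(b[0],b[2])
    print("bar",b.round(1),"th %.2f ph %.2f"%(t,p),"hook",h.round(1),"F",(np.r_[Rc@o["ft_force"][:2],o["ft_force"][2]]).round(1));return b
E
python3 - <<'E'
from h import *
b=st()
for hz in(185,178,174,170,166):
  for hx in (33,36,39):
    B=inv(hx,hz);print(hx,hz,B.round(1),"th %.2f ph %.2f"%link(*B)[:2],"row",((B-b[[0,2]])*[1,-1]/300).round(4))
E
```

```text
bar [ 26.6   1.6 216.5] th 1.44 ph 0.24 hook [ 36.9 193.3] F [-0.1  0.5 -0.6]
33 185 [ 25.6 209.3] th 1.10 ph 0.12 row [-0.0033  0.024 ]
36 185 [ 29.3 209.5] th 1.33 ph 0.09 row [0.009  0.0234]
39 185 [ 32.6 209.6] th 1.55 ph 0.08 row [0.0201 0.0231]
33 178 [ 29.  203.1] th 1.12 ph -0.02 row [0.008  0.0447]
36 178 [ 32.7 203.2] th 1.37 ph -0.05 row [0.0203 0.0444]
39 178 [ 36.  203.2] th 1.60 ph -0.06 row [0.0313 0.0443]
33 174 [ 31.1 199.3] th 1.18 ph -0.10 row [0.0151 0.0572]
36 174 [ 34.7 199.4] th 1.43 ph -0.13 row [0.0272 0.0571]
39 174 [ 37.9 199.4] th 1.65 ph -0.14 row [0.0379 0.0571]
33 170 [ 33.4 195.4] th 1.27 ph -0.19 row [0.0226 0.0703]
36 170 [ 36.8 195.4] th 1.51 ph -0.21 row [0.0342 0.0704]
39 170 [ 39.9 195.4] th 1.73 ph -0.21 row [0.0445 0.0704]
33 166 [ 35.7 191.3] th 1.39 ph -0.28 row [0.0304 0.0841]
36 166 [ 39.  191.2] th 1.62 ph -0.30 row [0.0413 0.0843]
39 166 [ 41.9 191.2] th 1.83 ph -0.29 row [0.0511 0.0842]
```

```bash
python3 -m handwheel '[[0.01,0,0.012,0],[0.02,0,0.025,0],[0.03,0,0.038,0],[0.0377,0,0.0507,0],[0.0377,0,0.0507,0],[0.0377,0,0.0507,0]]' 10 15
python3 - <<'E'
from h import *
b=st()
for hx,hz in((40,174),(40,172),(40,170),(40,168)):
    B=inv(hx,hz);print(hx,hz,((B-b[[0,2]])*[1,-1]/300).round(4))
d=vision.camera("side");cv2.imwrite("pics/side2.png",cv2.resize(np.ascontiguousarray(d["frame"][150:210,215:295,::-1]),None,fx=10,fy=10,interpolation=cv2.INTER_CUBIC))
E
```

```text
time: 5.7
position: [0.5587, 0.0221, 0.2023]
tool_rot: [0.988, 0.156, -0.0, -0.0]
ft_force: [-0.4, 0.7, 0.1]
grip_width: 0.0214
grip_force: 15.0
bar [ 38.1   1.7 200.9] th 1.70 ph -0.11 hook [ 39.9 175.5] F [-0.2  0.8  0.1]
40 174 [0.0027 0.0049]
40 172 [0.0059 0.0115]
40 170 [0.0092 0.0182]
40 168 [0.0124 0.0251]
```

View pics/side2.png

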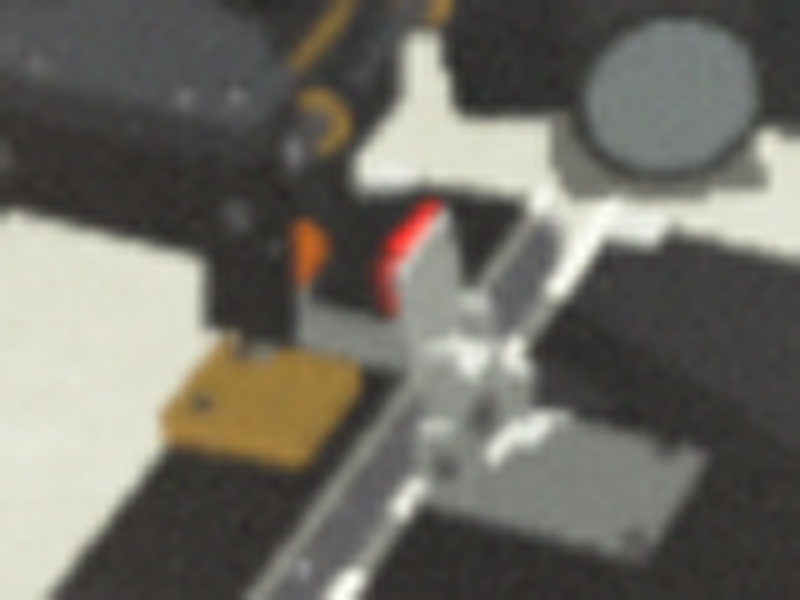

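The close-up shows the bar held, the lever about upright (red end at px 405,250), and the hook above the keeper near px 255,350. Now I feel downward.

```bash
for i in 1; do :; done; python3 -m handwheel '[[0.001,0,0.002,0],[0.002,0,0.0035,0],[0.0027,0,0.0049,0],[0.0035,0,0.0065,0],[0.0043,0,0.008,0],[0.0043,0,0.008,0],[0.0043,0,0.008,0]]'; python3 -c "
from h import *
st()"
python3 -m handwheel '[[0.0008,0,0.0017,0],[0.0016,0,0.0034,0],[0.0016,0,0.0034,0],[0.0016,0,0.0034,0]]'; python3 -c "
from h import *
st()"
```

```text
time: 6.33
position: [0.5597, 0.0224, 0.2004]
tool_rot: [0.988, 0.156, 0.0, -0.0]
ft_force: [-0.4, 1.8, -0.2]
grip_width: 0.0219
grip_force: 15.0
bar [ 39.2   1.7 199. ] th 1.74 ph -0.14 hook [ 40.1 173.6] F [ 0.2  1.9 -0.2]
time: 6.67
position: [0.5602, 0.0226, 0.1992]
tool_rot: [0.988, 0.156, -0.0, -0.0]
ft_force: [-0.2, 1.3, 0.0]
grip_width: 0.0218
grip_force: 15.0
bar [ 39.7   1.7 197.8] th 1.75 ph -0.17 hook [ 40.  172.4] F [0.2 1.4 0. ]
```

```bash
python3 -m handwheel '[[0.0008,0,0.0017,0],[0.0016,0,0.0034,0],[0.0016,0,0.0034,0],[0.0016,0,0.0034,0]]'|grep ft; python3 -c "
from h import *
st()"
python3 -m handwheel '[[0.0008,0,0.0017,0],[0.0016,0,0.0034,0],[0.0016,0,0.0034,0],[0.0016,0,0.0034,0]]'|grep ft; python3 -c "
from h import *
st()"
```

```text
ft_force: [0.6, 1.1, 0.2]
bar [ 40.2   1.7 196.8] th 1.77 ph -0.19 hook [ 40.  171.4] F [0.9 0.9 0.2]
ft_force: [-1.2, 2.0, -0.4]
bar [ 40.7   1.7 195.8] th 1.79 ph -0.20 hook [ 40.  170.4] F [-0.6  2.3 -0.4]
```

```bash
python3 -m handwheel '[[0.0006,0,0.0013,0],[0.0012,0,0.0026,0],[0.0012,0,0.0026,0],[0.0012,0,0.0026,0]]'|grep ft; python3 -c "
from h import *
st()"
python3 -m handwheel '[[0.0006,0,0.0013,0],[0.0012,0,0.0026,0],[0.0012,0,0.0026,0],[0.0012,0,0.0026,0]]'|grep ft; python3 -c "
from h import *
st()"
```

```text
ft_force: [1.5, 2.5, -0.7]
bar [ 41.    1.7 195. ] th 1.80 ph -0.22 hook [ 39.9 169.7] F [ 2.2  1.9 -0.7]
ft_force: [-0.1, 2.2, -0.7]
bar [ 41.4   1.7 194.3] th 1.82 ph -0.23 hook [ 39.9 168.9] F [ 0.6  2.1 -0.7]
```

```bash
for k in 1; do python3 -m handwheel '[[0.0006,0,0.0013,0],[0.0012,0,0.0026,0],[0.0012,0,0.0026,0],[0.0012,0,0.0026,0]]'|grep ft; python3 -c "
from h import *
st()"; done
python3 -m handwheel '[[0.0006,0,0.0013,0],[0.0012,0,0.0026,0],[0.0012,0,0.0026,0],[0.0012,0,0.0026,0]]'|grep ft; python3 -c "
from h import *
st()"
```

```text
ft_force: [-0.3, 2.2, -0.5]
bar [ 41.7   1.7 193.5] th 1.84 ph -0.25 hook [ 39.9 168.1] F [ 0.4  2.2 -0.5]
ft_force: [0.1, 2.2, -1.6]
bar [ 42.1   1.7 192.7] th 1.86 ph -0.26 hook [ 40.  167.4] F [ 0.7  2.  -1.6]
```

```bash
python3 -m handwheel '[[0.0006,0,0.0013,0],[0.0012,0,0.0026,0],[0.0012,0,0.0026,0],[0.0012,0,0.0026,0]]'|grep ft; python3 - <<'E'
from h import *
st()
d=vision.camera("side");cv2.imwrite("pics/side3.png",cv2.resize(np.ascontiguousarray(d["frame"][160:205,220:280,::-1]),None,fx=12,fy=12,interpolation=cv2.INTER_CUBIC))
E
```

```text
ft_force: [-0.4, 2.3, -0.3]
bar [ 42.5   1.7 191.9] th 1.88 ph -0.28 hook [ 39.9 166.6] F [ 0.3  2.3 -0.3]
```

View pics/side3.png

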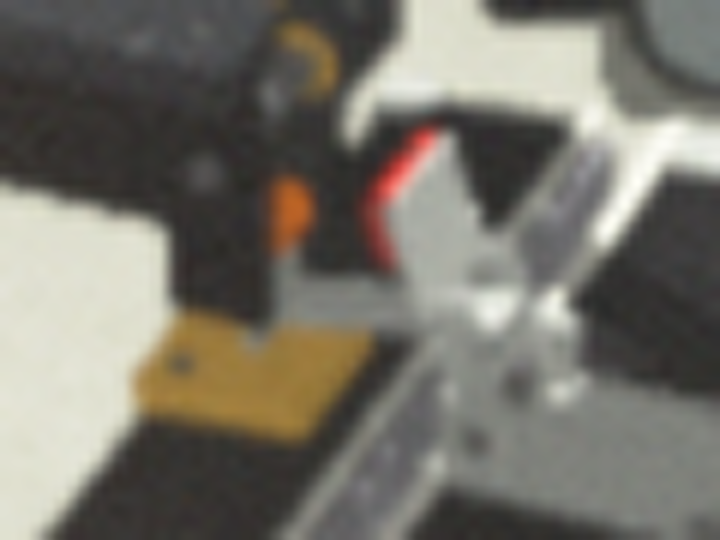

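The hook (px 255,335) is just over the brass plate, with no contact force yet, so I keep going down.

```bash
python3 -m handwheel '[[0.0006,0,0.0013,0],[0.0012,0,0.0026,0],[0.0012,0,0.0026,0],[0.0012,0,0.0026,0]]'|grep ft; python3 -c "
from h import *
st()"; python3 -m handwheel '[[0.0006,0,0.0013,0],[0.0012,0,0.0026,0],[0.0012,0,0.0026,0],[0.0012,0,0.0026,0]]'|grep ft; python3 -c "
from h import *
st()"
```

```text
ft_force: [0.5, 1.9, -1.5]
bar [ 42.8   1.7 191.1] th 1.90 ph -0.29 hook [ 39.9 165.9] F [ 1.   1.6 -1.5]
ft_force: [-0.5, 2.7, -0.9]
bar [ 43.1   1.7 190.3] th 1.92 ph -0.30 hook [ 39.9 165.1] F [ 0.4  2.7 -0.9]
```

```bash
python3 -m handwheel '[[0.0006,0,0.0013,0],[0.0012,0,0.0026,0],[0.0012,0,0.0026,0],[0.0012,0,0.0026,0]]'|grep ft; python3 -c "
from h import *
st()"
```

```text
ft_force: [-1.2, 1.9, -0.5]
bar [ 43.4   1.7 189.5] th 1.94 ph -0.32 hook [ 39.9 164.4] F [-0.6  2.2 -0.5]
```

```bash
python3 -m handwheel '[[0.0006,0,0.0013,0],[0.0012,0,0.0026,0],[0.0012,0,0.0026,0],[0.0012,0,0.0026,0]]'|grep ft; python3 -c "
from h import *
st()"; python3 -m handwheel '[[-0.001,0,0,0],[-0.002,0,0,0],[-0.003,0,0,0],[-0.003,0,0,0],[-0.003,0,0,0]]'|grep ft; python3 -c "
from h import *
st()"
```

```text
ft_force: [-0.3, 2.3, 0.0]
bar [ 43.8   1.7 188.8] th 1.96 ph -0.33 hook [ 39.8 163.7] F [0.4 2.3 0. ]
ft_force: [1.3, 3.3, 0.9]
bar [ 43.6   1.6 189.1] th 1.95 ph -0.33 hook [ 39.8 164. ] F [2.2 2.8 0.9]
```

```bash
python3 -m handwheel '[[-0.001,0,0,0],[-0.002,0,0,0],[-0.003,0,0,0],[-0.003,0,0,0],[-0.003,0,0,0]]'|grep -E 'ft|pos|grip'; python3 -c "
from h import *
st()"
```

```text
position: [0.563, 0.0233, 0.1905]
ft_force: [2.4, 4.4, 1.0]
grip_width: 0.022
grip_force: 15.0
bar [ 42.7   1.6 189.1] th 1.88 ph -0.33 hook [ 38.8 164. ] F [3.7 3.4 1. ]
```

```bash
python3 -m handwheel '[[0,0,0.0013,0],[0,0,0.0026,0],[0,0,0.0026,0],[0,0,0.0026,0]]'|grep ft; python3 -c "
from h import *
st()"; python3 - <<'E'
from h import *
d=vision.camera("top");cv2.imwrite("pics/top4.png",cv2.resize(np.ascontiguousarray(d["frame"][165:215,215:275,::-1]),None,fx=12,fy=12,interpolation=cv2.INTER_CUBIC))
d=vision.camera("side")
a=cv2.resize(np.ascontiguousarray(d["frame"][160:205,220:280,::-1]),None,fx=12,fy=12,interpolation=cv2.INTER_CUBIC);cv2.imwrite("pics/side4.png",a)
E
```

```text
ft_force: [2.3, 4.0, 2.7]
bar [ 42.4   1.5 188.4] th 1.85 ph -0.35 hook [ 38.1 163.3] F [3.4 3.1 2.7]
```

View pics/side4.png

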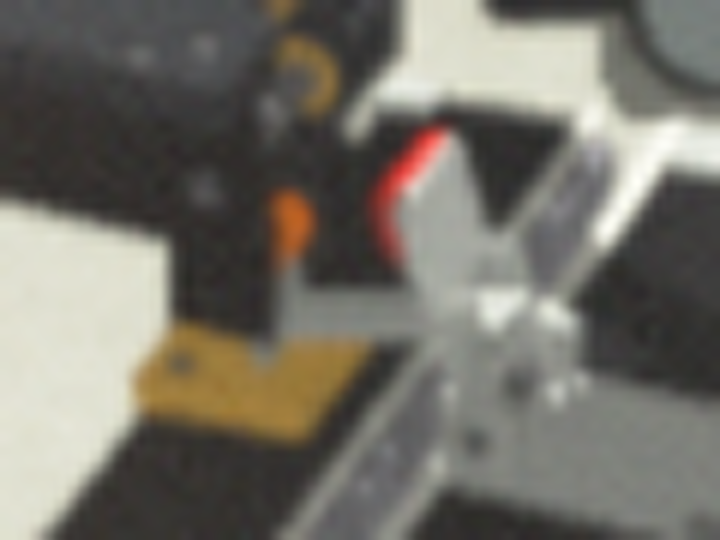

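The tooth's visible lower end is at about px 262,360, over the middle of the plate. I'll check this against the projected model.

```bash
cat >> h.py <<'E'
def world(p): # case mm -> world m
    p=np.asarray(p,float)/1e3;return np.r_[Rc.T@p[:2]+O,p[2]]
def crop(d,P,u0=220,v0=160,f=12): return ((proj(d,np.array([world(p) for p in P]))+.5-[u0,v0])*f).round(0).tolist()
def keep(s,a,z0=158,k0=None):
    # keeper pts in case frame: nominal closed x k0, shift s, ajar tilt a
    c,n=np.cos(a),np.sin(a)
    f=lambda x,y,z:[c*x+n*z,y,12-n*x+c*z]
    return f
E
python3 - <<'E'
from h import *
b=st();t,p,h=link(b[0],b[2])
d=vision.camera("side")
print("hook near/far tip",crop(d,[[h[0],8.6,h[1]],[h[0],-5.4,h[1]]]),"bar +y end",crop(d,[[b[0],12.6,b[2]]]))
# body plate ref: lever hinge
print("hinge",crop(d,[[-12,0,172]]), "lever red top", crop(d,[[-12+52*-np.cos(t)+6*np.sin(t),0,172+52*np.sin(t)+6*np.cos(t)]]))
for X in (23,24,25):
    P=[[X,18.8,168],[X,-17.2,168],[X+38,18.8,165],[X+38,-17.2,165],[X,18.8,160],[X+38,18.8,157],[X+9,11,167.5],[X+13.7,11,167]]
    print(X,crop(d,P))
E
```

```text
bar [ 42.4   1.5 188.4] th 1.85 ph -0.35 hook [ 38.2 163.3] F [3.1 4.1 2.8]
hook near/far tip [[269.0, 376.0], [297.0, 340.0]] bar +y end [[242.0, 280.0]]
hinge [[513.0, 378.0]] lever red top [[424.0, 156.0]]
23 [[317.0, 402.0], [387.0, 309.0], [147.0, 369.0], [221.0, 278.0], [316.0, 434.0], [147.0, 401.0], [292.0, 373.0], [271.0, 369.0]]
24 [[312.0, 401.0], [383.0, 308.0], [142.0, 368.0], [216.0, 277.0], [312.0, 433.0], [143.0, 399.0], [287.0, 372.0], [266.0, 368.0]]
25 [[308.0, 399.0], [379.0, 307.0], [138.0, 367.0], [212.0, 275.0], [307.0, 431.0], [139.0, 398.0], [283.0, 370.0], [262.0, 367.0]]
```

View pics/top4.png

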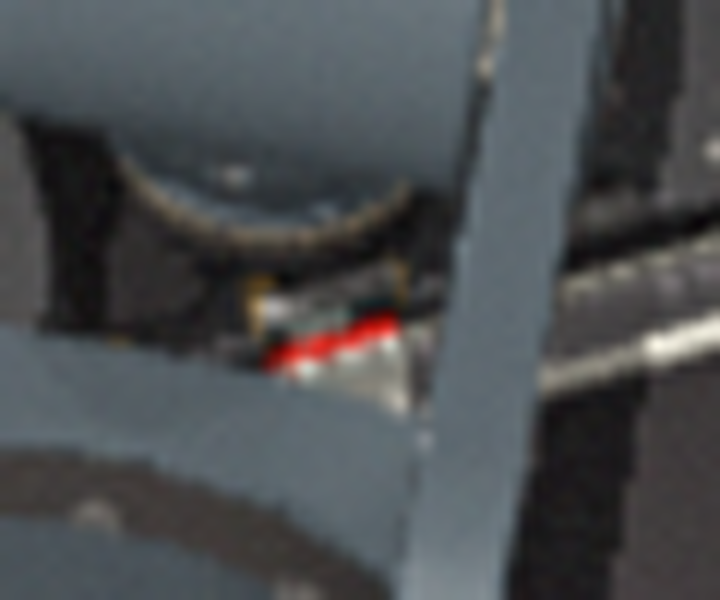

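The arm hides the slot in the top view (lever's red end at px 330,345). I'll settle it by feel with a gentle pull toward the body.

```bash
python3 -m handwheel '[[-0.0013,0,0,0],[-0.0026,0,0,0],[-0.004,0,0,0],[-0.004,0,0,0],[-0.004,0,0,0]]'|grep ft; python3 -c "
from h import *
st()"
```

```text
ft_force: [1.9, 3.1, -0.8]
bar [ 40.8   1.6 188. ] th 1.74 ph -0.36 hook [ 36.3 163. ] F [ 2.8  2.4 -0.8]
```

```bash
python3 -m handwheel '[[0,0,0.0015,0],[0,0,0.003,0],[0,0,0.0045,0],[0,0,0.0045,0],[0,0,0.0045,0]]'|grep ft; python3 -c "
from h import *
st()"
```

```text
ft_force: [2.3, 3.4, 1.0]
bar [ 40.4   1.6 186.4] th 1.71 ph -0.39 hook [ 35.1 161.6] F [3.2 2.5 1. ]
```

```bash
python3 -m handwheel '[[0.001,0,0.002,0],[0.002,0,0.004,0],[0.003,0,0.006,0],[0.003,0,0.006,0],[0.003,0,0.006,0]]'|grep ft; python3 -c "
from h import *
st()"
```

```text
ft_force: [-1.1, 2.1, -1.0]
bar [ 41.    1.7 184.6] th 1.75 ph -0.42 hook [ 34.8 160. ] F [-0.4  2.4 -1. ]
```

```bash
python3 -m handwheel '[[-0.002,0,0,0],[-0.004,0,0,0],[-0.006,0,0,0],[-0.008,0,0,0],[-0.008,0,0,0],[-0.008,0,0,0]]'|grep ft; python3 -c "
from h import *
st()"
```

```text
ft_force: [3.8, 4.2, 0.7]
bar [ 40.6   1.6 185.4] th 1.72 ph -0.41 hook [ 34.8 160.6] F [4.8 2.8 0.7]
```

```bash
python3 -m handwheel '[[0.002,0,0.003,0],[0.004,0,0.006,0],[0.006,0,0.009,0],[0.006,0,0.009,0],[0.006,0,0.009,0]]'|grep ft; python3 -c "
from h import *
st()"
```

```text
ft_force: [1.4, 4.4, 3.1]
bar [ 41.6   1.6 182.4] th 1.80 ph -0.46 hook [ 34.4 158.1] F [2.6 3.7 3.1]
```

```bash
python3 -m handwheel '[[0,0,0,0],[0,0,0,0],[0,0,0,0],[0,0,0,0],[0,0,0,0]]' 60 | grep -E 'ft|grip'; python3 -m handwheel '[[0,0,-0.05,0],[0,0,-0.12,0],[0,0,-0.24,0],[0,0,-0.24,0],[0,0,-0.24,0]]'; python3 -m handwheel '[[-0.066,0,0,0],[-0.066,0,0,0],[-0.066,0,0,0],[-0.066,0,0,0],[-0.066,0,0,0],[-0.066,0,0,0],[-0.066,0,0,0],[-0.066,0,0,0],[-0.066,0,0,0],[-0.066,0,0,0]]' 0 20
python3 - <<'E'
from h import *
o=robot.get_obs();b=1e3*case(o["position"]);print(b)
for t in(1.8,1.7,1.57,1.4,1.2,1,.8,.6,.4,.3,.2,.1,0):
    F=np.array([-12,172])+44*np.array([-np.cos(t),np.sin(t)])+10*np.array([np.sin(t),np.cos(t)])
    T=F+[9.5,8];print(t,T.round(1),"row",((T-b[[0,2]])*[1,-1]/300).round(3))
d=vision.camera("side");cv2.imwrite("pics/side5.png",cv2.resize(np.ascontiguousarray(d["frame"][160:205,220:280,::-1]),None,fx=12,fy=12,interpolation=cv2.INTER_CUBIC))
E
```

```text
ft_force: [0.4, -0.4, 0.1]
grip_width: 0.0464
grip_force: 0.0
time: 14.7
position: [0.5629, 0.0225, 0.2577]
tool_rot: [0.988, 0.156, 0.002, 0.001]
ft_force: [-0.3, 0.1, -0.7]
grip_width: 0.0524
grip_force: 0.0
time: 15.53
position: [0.5429, 0.0169, 0.2556]
tool_rot: [0.988, 0.156, 0.0, -0.0]
ft_force: [-0.5, 0.2, -0.6]
grip_width: 0.0014
grip_force: 0.0
[ 22.08524529   1.5545245  255.6125832 ]
1.8 [ 17.2 220.6] row [-0.016  0.117]
1.7 [ 13.1 222.3] row [-0.03   0.111]
1.57 [  7.5 224. ] row [-0.049  0.105]
1.4 [-1.000e-01  2.251e+02] row [-0.074  0.102]
1.2 [ -9.1 224.6] row [-0.104  0.103]
1 [-17.9 222.4] row [-0.133  0.111]
0.8 [-26.  218.5] row [-0.16   0.124]
0.6 [-33.2 213.1] row [-0.184  0.142]
0.4 [-39.1 206.3] row [-0.204  0.164]
0.3 [-41.6 202.6] row [-0.212  0.177]
0.2 [-43.6 198.5] row [-0.219  0.19 ]
0.1 [-45.3 194.3] row [-0.225  0.204]
0 [-46.5 190. ] row [-0.229  0.219]
```

View pics/side5.png

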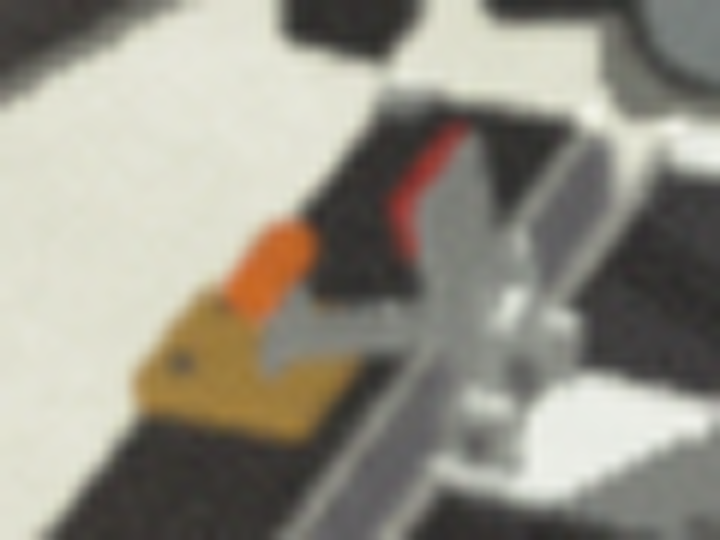

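The orange bar (px 275,265) is free, the tooth disappears into the plate at about px 270,375, so the hook is seated. The lever stands nearly upright with its red end at px 430,190. Next I push the lever back.

```bash
python3 -m handwheel '[[0,0,0.06,0],[0,0,0.11,0],[0,0,0.114,0],[-0.01,0,0.114,0],[-0.02,0,0.112,0],[-0.03,0,0.111,0],[-0.04,0,0.108,0],[-0.05,0,0.105,0],[-0.062,0,0.104,0],[-0.075,0,0.102,0],[-0.075,0,0.102,0]]'; python3 - <<'E'
from h import *
o=robot.get_obs();b=1e3*case(o["position"]);print(b)
d=vision.camera("side");cv2.imwrite("pics/side6.png",cv2.resize(np.ascontiguousarray(d["frame"][155:205,220:285,::-1]),None,fx=12,fy=12,interpolation=cv2.INTER_CUBIC))
E
```

```text
time: 16.5
position: [0.5213, 0.0096, 0.2258]
tool_rot: [0.988, 0.156, 0.001, 0.0]
ft_force: [2.1, 1.9, 1.9]
grip_width: 0.0004
grip_force: 1.3
[ -0.70692734   1.20987731 225.80444707]
```

View pics/side6.png

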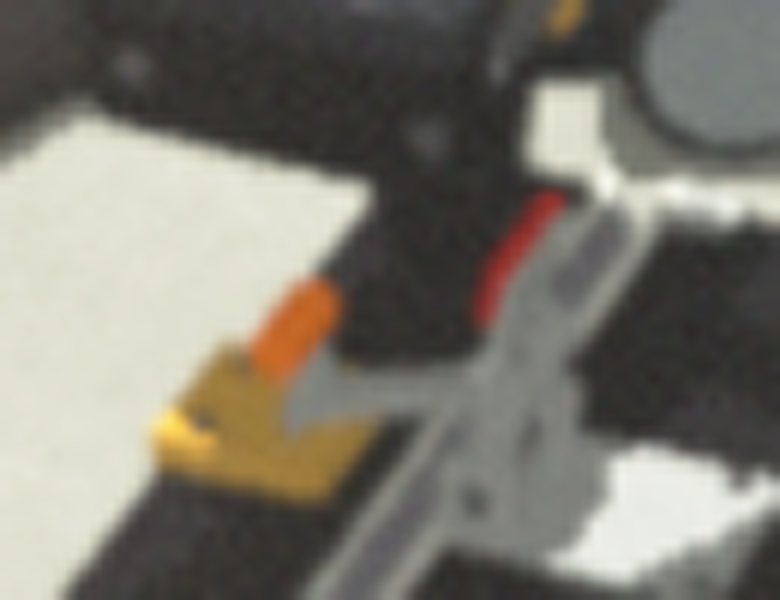

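Hook still in the slot (tooth end at px 295,430), and the lever is tipping back with light force. I carry on.

```bash
python3 -m handwheel '[[-0.015,0,0,0],[-0.03,0,0.001,0],[-0.045,0,0.005,0],[-0.06,0,0.01,0],[-0.075,0,0.018,0],[-0.088,0,0.026,0],[-0.088,0,0.026,0]]'; python3 - <<'E'
from h import *
o=robot.get_obs();b=1e3*case(o["position"]);print(b)
E
```

```text
time: 17.13
position: [0.494, 0.0013, 0.2164]
tool_rot: [0.988, 0.156, -0.002, -0.0]
ft_force: [0.3, 0.2, 1.4]
grip_width: 0.0008
grip_force: 0.5
[-29.15485282   1.5637061  216.3555552 ]
```

```bash
python3 - <<'E'
from h import *
d=vision.camera("side");cv2.imwrite("pics/side7.png",cv2.resize(np.ascontiguousarray(d["frame"][155:205,220:285,::-1]),None,fx=12,fy=12,interpolation=cv2.INTER_CUBIC))
o=robot.get_obs();print(o["ft_force"])
E
```

```text
[0.38626357 0.10419325 1.0134859 ]
```

View pics/side7.png

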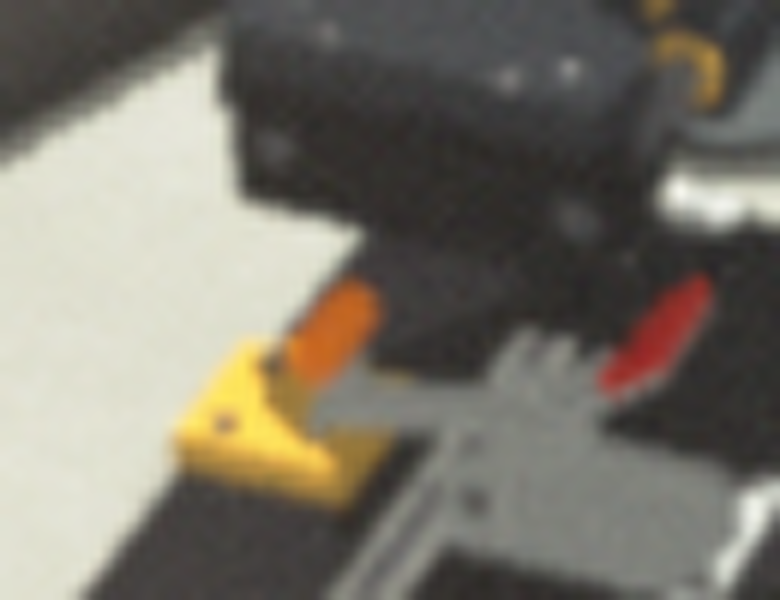

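The plate has moved about 5 mm toward the body with the hook engaged (tooth at px 320,420), and the lever is well down (red end at px 655,335). Now I press it flat.

```bash
python3 -m handwheel '[[-0.014,0,0.011,0],[-0.024,0,0.022,0],[-0.034,0,0.034,0],[-0.042,0,0.046,0],[-0.048,0,0.058,0],[-0.053,0,0.068,0],[-0.057,0,0.078,0],[-0.058,0,0.086,0],[-0.058,0,0.092,0],[-0.058,0,0.096,0],[-0.058,0,0.096,0],[-0.058,0,0.096,0]]'; python3 - <<'E'
from h import *
o=robot.get_obs();b=1e3*case(o["position"]);print(b)
E
```

```text
time: 18.18
position: [0.4794, -0.0035, 0.1898]
tool_rot: [0.988, 0.156, -0.0, 0.0]
ft_force: [-3.5, 0.3, 11.9]
grip_width: 0.0006
grip_force: 6.1
[-44.61515155   1.45397906 189.76298505]
```

```bash
python3 -m handwheel '[[-0.01,0,0.005,0],[-0.01,0,0.01,0],[-0.01,0,0.01,0]]'|grep -E 'pos|ft'; python3 -m handwheel '[[-0.01,0,-0.1,0],[-0.05,0,-0.3,0],[-0.2,0,-0.5,0],[-0.4,0,-0.5,0],[-0.4,0,-0.5,0],[-0.4,0,-0.5,0],[-0.4,0,-0.5,0],[-0.4,0,-0.5,0],[-0.4,0,-0.5,0]]'; python3 - <<'E'
from h import *
d=vision.camera("side");cv2.imwrite("pics/side8.png",cv2.resize(np.ascontiguousarray(d["frame"][155:205,220:285,::-1]),None,fx=12,fy=12,interpolation=cv2.INTER_CUBIC))
E
```

```text
position: [0.4792, -0.0038, 0.1892]
ft_force: [-2.8, 5.0, 26.6]
time: 19.18
position: [0.3634, -0.0414, 0.3352]
tool_rot: [0.988, 0.156, 0.0, -0.0]
ft_force: [0.7, -0.0, 0.1]
grip_width: 0.0007
grip_force: 0.0
```

View pics/side8.png

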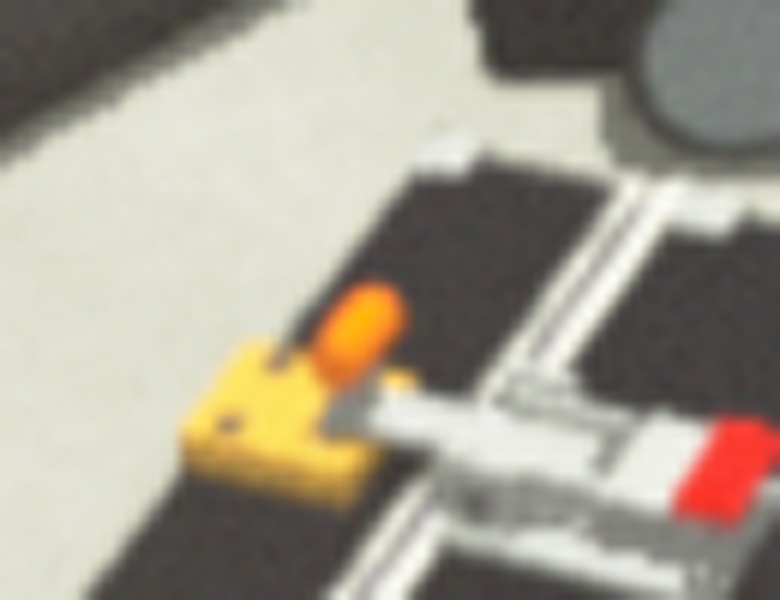

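The lever is flat (red end at px 730,470), the hook is in the slot (px 340,415), the seam is closed and the arm is clear.

```bash
python3 -c "
from rig import job
print(job.hand_in())"
```

```text
the job is handed in; nothing more can be done
None
```

The case is latched and the job handed in (no verdict came back): the last picture shows the hook in the keeper slot, the lever flat, the seam closed and the arm clear, and I never moved near the lenses.

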